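# Take the clogged filter out of the clay-dust extractor for washing

## Robot

A 6-joint arm with a two-finger parallel gripper is mounted at the origin on the work surface. World frame = base frame: x ahead of the robot, y to its left, z up, the work surface at z = 0. Lengths are in m, angles in rad, forces in N, time in s.
With the tool pointing down it reaches from about 0.225 to 0.875 m from the base axis. Payload 3.4 kg.
Tool frame: the origin (TCP) lies between the finger pads; the fingertips stand 14 mm ahead of it and the grasp point (between the pads) lies 5 mm behind it; y points along the fingers, x is the direction in which the jaws open and shut, and the axes are right-handed (so a half turn about y gives the same grasp; the last joint's range is limited). The gripper opens to 85 mm and grips with 20 to 120 N. Pads are 22 mm wide; open, the fingers measure 114 mm over their backs; the gripper's body (76 mm by 85 mm) begins 54 mm behind the grasp point. The pads swing forward as they close: fully open they stand 13 mm farther back than shut.
Start: joints at [1.13, 0.276, 1.505, -0, 1.361, -0.121], TCP at [0.181, 0.546, 0.21] pointing down, gripper open.
Joint ranges: [-2.89, 2.89], [-0.75, 2.08], [0.22, 2.7], [-1.18, 4.32], [0.11, 2.71], [-2.7, 2.7]. Speed limits (rad/s): [2.57, 2.57, 3.14, 3.14, 3.14, 3.14].

## Interface

Orientations are given as a rotation vector (axis times angle).
In Python, from bench import robot, vision, job gives the robot as it stands.
- The arm moves only by the shell command python3 -m jog 'ROWS' [OPENING] [FORCE]. ROWS is JSON, a list of rows, each an object of numbers: "x", "y", "z": the shift along the tool's x, y, z in m; "yaw": the turn about the tool's y in degrees. A call has 1 to 12 rows; each row is the pose to reach, as a shift and turn from the pose measured when the call began, along the tool's axes at that moment; what a row does not reach only later rows make up. A row lasts 1/10 s, in which the tool goes at most 50 mm and 8.59 degrees, less where a joint would pass 70% of its speed; a pose out of reach is approached as far as the arm can. A call with a gripper value outside its range is refused whole. OPENING is the gripper's target within -1 to 1 (fully open at 1, half-way at 0, shut at -1), set as the call begins (- or left out, the last holds). The fingers move at their own pace and stop on an object; FORCE is the grip in N (left out, the last holds). Time passes only in rows, so rows that repeat a pose let the fingers close. It gives the time, the measured TCP pose, the force and the opening at its end, in the units of the state.
- robot.state(): the state, without advancing time (a new reading comes with each control period).
- vision.snapshot(name): name is "scene" or "top" or "wrist"; returns a dict with "frame" (420x560x3 uint8, red, green, blue), "vfov" (degrees; the focal length in pixels is half the picture's height over the tangent of half this angle, whatever the lens; pixels are square), "cx", "cy" (the principal point, pixels), "D" ([k1, k2, p1, p2, k3] as OpenCV has them; the pictures are not rectified), "extrinsics" (4x4, takes a point from world to camera coordinates); the wrist camera has in their place "mount" (4x4, takes a point from camera to tool coordinates, whose origin is the TCP and whose axes are the tool frame's). Camera axes: x right, y down, z forward; pixel columns grow to the right and rows downward; lengths in m; the calibration is good to about 2 mm. A picture is of the moment at which its call begins: read the wrist's pose just before it. There is no depth.
- job.close_job(): hands the job in, once; it reports no verdict.
The state is a dict: "clock": time; "qpos": joint angles; "qd": joint speeds; "joint_torque": joint torques, N m; "position": TCP position; "orientation": TCP orientation; "force": force on the tool from outside, world axes, zero at the start; "ft_torque": the same for the moment, N m; "grip_width": finger opening in m.
Only numpy, scipy, OpenCV 4.12 (cv2) and the standard library are available. Lean on these libraries where they do the work, as an engineer would, in place of code of your own. Each camera call takes 0.05 s, during which the arm holds its last target.

## Task

Switch the dust extractor off by pushing its red lever all the way across to the other side, then squeeze the two blue tabs of the clay-brown (clogged) filter cartridge together to unlatch it and lift it out. Set it down gently, upright, on the floor of the grey wash tray beside the scrubbing brush and let go, leaving the white clean cartridge latched in its bay and the things around undisturbed.

Things in the scene. Friction and masses are not known exactly. Their poses are not given: they have to be found in the camera images.
- extractor: White dust extractor, fixed, 290 (x) x 170 (y) x 100 mm high, origin at the centre of its underside. In its flat top are two filter bays, centred 30 mm to -x and 80 mm to +x of the origin; one cartridge is snapped into each (brown and white, in either order). The on/off lever stands on top, 112 mm to -x, at the end nearest the robot. A hose port sticks out of the +x end.
- switch (a joint): Red toggle lever on the extractor's top: 0 rad = on, leaning towards the extractor's -y side (0.5 rad from upright); 1.0 rad = fully off, leaning as far towards +y. It swings in the extractor's y-z plane and stays where it is left; light to push.
- switch_tip (a point): Centre of the red ball (26 mm across) at the lever's end, 55 mm from its pivot; 70 to 77 mm above the extractor's top. Below it is a block 50 (x) x 70 (y) x 25 mm high with a hub to 35 mm.
- clogged_center (a point): Clogged clay-brown filter cartridge (0.2 to 0.5 kg), 80 (x) x 71 (y) x 130 mm high with its tabs; the point is on its axis, 65 mm above its underside, z up. In its bay its underside is 20 mm above the table. Freed, it lifts straight up with 2 mm play all round. Barbs low on the tabs, 62 mm above the underside, measure 86 mm across y with the tabs out, 68 mm squeezed.
- clogged_tabs (a point): Point midway between the clogged cartridge's two upright blue tabs, 40 mm above its centre. Tabs face +y and -y, 42 mm wide along x, rise 50 mm from the extractor's top, end 25 mm above this point; outer faces 60 mm apart. Sprung, 3 N each to start, 9 N at the stop: each goes in 9 mm (42 mm over both) and springs back. Barbs under the bay's lips hold until both are squeezed nearly to the stops.
- clean_center (a point): The clean cartridge, same shape with a white frame and blue tabs; stays in its bay. Point 65 mm above its underside.
- tray: Grey open wash tray, fixed, outer 200 (x) x 190 (y) x 40 mm high, walls and floor 5 mm, origin at the centre of its underside. It stands to the left or right of the extractor. A wooden scrubbing brush (120 x 36 x 28 mm, along x) lies along its +y side, its middle 60 mm from the tray's middle.
- tray_free (a point): Middle of the free part of the tray's inner floor, 32 mm to -y of the tray's middle, 5 mm above the table; axes as the tray's.
- brush: The wooden scrubbing brush lying in the tray; origin at the centre of its underside. Leave it.
- bowl: Loose white bowl with a blue rim, 150 mm across, 55 mm high, beyond the extractor, left of its middle; origin under its centre. Leave it.
- clay: Loose grey lump of clay, 100 x 70 x 50 mm, at the far left; origin under its centre. Leave it.
- spatula: Loose spatula, wooden handle and flat metal blade, lying beyond the extractor on the right. Leave it.
- wheel: Banding wheel (potter's turntable), fixed, disc 170 mm across 77 mm up, with an unfinished clay pot on it, up to 132 mm high; on the side of the extractor where the tray is not.

How it is judged:
By the outcome, as a careful person would: the job done as asked, in the order asked, and still so for the second after the job is handed in, with the robot touching nothing.
It also fails if it takes over 58 s, if anything falls off the work surface, if the arm or the gripper's body presses on something with over 40 N, if the wrist force passes 120 N, or if a joint passes its speed limit or range.

## Working session

There is one attempt and no reset: what is moved stays moved. The work goes in short steps, Python scripts to look and compute and a shell command to move; the robot and the scene stay as the last step left them, time stands still between calls to the robot, and variables do not carry over. Pictures are saved under pics/ and viewed, and the job is handed in when it is done.

```bash
ls; mkdir -p pics; python3 - <<'E'
from bench import robot, vision, job
import cv2,numpy as np,pickle
s=robot.state();print(s)
d={}
for n in ["scene","top","wrist"]:
    v=vision.snapshot(n);d[n]=v
    cv2.imwrite(f"pics/{n}0.png",v["frame"][:,:,::-1])
    print(n,{k:np.round(x,4).tolist() for k,x in v.items() if k!="frame"})
pickle.dump((s,d),open("d0.pkl","wb"))
E
```

```text
pics
{'clock': 0.0, 'qpos': array([ 1.13000332e+00,  2.76599222e-01,  1.50613152e+00, -3.69322863e-06,
        1.36071358e+00, -1.20996172e-01]), 'qd': array([ 0.00062337, -0.00077481,  0.0003045 ,  0.00058   ,  0.00083602,
       -0.00124582]), 'joint_torque': array([ 1.58296280e-04, -4.16775155e+01, -2.45802605e+01, -1.85791937e-04,
        1.12194935e-02,  1.92972124e-05]), 'position': array([0.18052327, 0.54532426, 0.20883799]), 'orientation': array([-1.34460708, -0.96925618,  0.9719404 ]), 'force': array([-0.25978616, -0.14779359,  0.77270132]), 'ft_torque': array([0.03011482, 0.01108229, 0.01607927]), 'grip_width': 0.08557503771897863}
scene {'vfov': 55.4734, 'cx': 281.1063, 'cy': 212.4902, 'D': [-0.0368, 0.0, 0.0, 0.0, 0.0], 'extrinsics': [[-0.7463, 0.6655, -0.0095, 0.4359], [0.3857, 0.4208, -0.8211, -0.1365], [-0.5425, -0.6165, -0.5707, 1.3833], [0.0, 0.0, 0.0, 1.0]]}
top {'vfov': 48.7928, 'cx': 278.8482, 'cy': 210.5275, 'D': [-0.1305, 0.0, 0.0, 0.0, 0.0], 'extrinsics': [[-0.0292, -0.9992, -0.0278, 0.0457], [-0.99, 0.0328, -0.1373, 0.6098], [0.1381, 0.0235, -0.9901, 1.1643], [0.0, 0.0, 0.0, 1.0]]}
wrist {'vfov': 62.8383, 'cx': 277.6225, 'cy': 210.6508, 'D': [0.0097, 0.0, 0.0, 0.0, 0.0], 'mount': [[1.0, -0.0004, 0.0005, -0.001], [-0.0006, -0.277, 0.9609, -0.1643], [-0.0003, -0.9609, -0.277, 0.0698], [0.0, 0.0, 0.0, 1.0]]}
```

View pics/scene0.png

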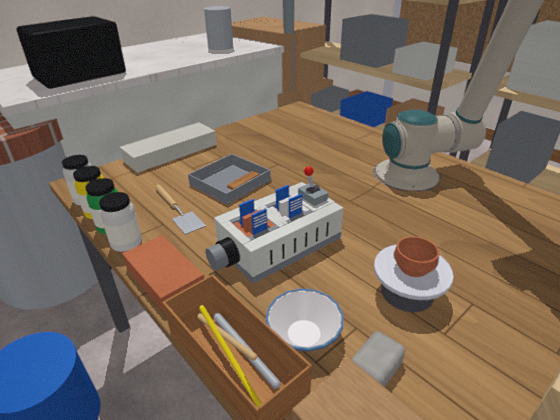

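View pics/top0.png

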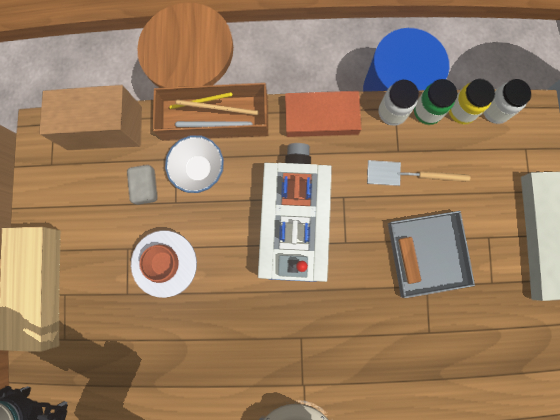

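View pics/wrist0.png

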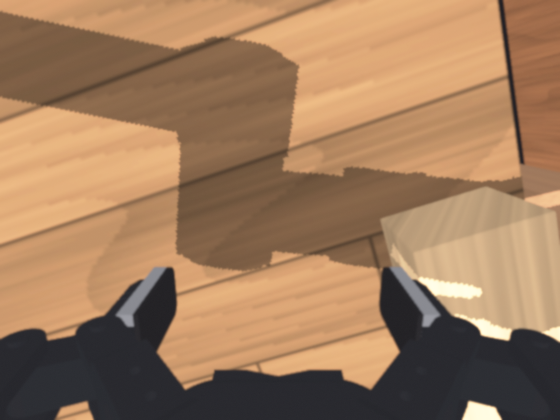

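```bash
python3 - <<'E'
import pickle,numpy as np
from scipy.spatial.transform import Rotation as R
s,d=pickle.load(open("d0.pkl","rb"))
print(R.from_rotvec(s['orientation']).as_matrix().round(3))
E
```

```text
[[ 0.314 -0.001 -0.949]
 [ 0.949 -0.002  0.314]
 [-0.002 -1.     0.   ]]
```

```bash
cat > h.py <<'E'
import numpy as np,cv2
from scipy.spatial.transform import Rotation as R
def ray(v,px,s=None):
    h=v["frame"].shape[0];f=h/2/np.tan(np.radians(v["vfov"]/2))
    K=np.array([[f,0,v["cx"]],[0,f,v["cy"]],[0,0,1]])
    p=cv2.undistortPoints(np.array(px,float).reshape(-1,1,2),K,np.array(v["D"])).reshape(-1,2)
    dc=np.c_[p,np.ones(len(p))]
    if "extrinsics" in v:
        E=np.array(v["extrinsics"]);return -E[:3,:3].T@E[:3,3],dc@E[:3,:3]
    M=np.array(v["mount"]);Rt=R.from_rotvec(s["orientation"]).as_matrix()
    return Rt@M[:3,3]+s["position"],dc@(Rt@M[:3,:3]).T
def plane(v,px,z,s=None):
    c,d=ray(v,px,s);return c+d*((z-c[2])/d[:,2])[:,None]
def tri(rs):
    A=np.zeros((3,3));b=np.zeros(3)
    for c,d in rs:
        d=d/np.linalg.norm(d);P=np.eye(3)-np.outer(d,d);A+=P;b+=P@c
    return np.linalg.solve(A,b)
def proj(v,P,s=None):
    h=v["frame"].shape[0];f=h/2/np.tan(np.radians(v["vfov"]/2))
    K=np.array([[f,0,v["cx"]],[0,f,v["cy"]],[0,0,1]])
    if "extrinsics" in v: E=np.array(v["extrinsics"])
    else:
        T=np.eye(4);T[:3,:3]=R.from_rotvec(s["orientation"]).as_matrix();T[:3,3]=s["position"]
        E=np.linalg.inv(T@np.array(v["mount"]))
    return cv2.projectPoints(np.atleast_2d(np.array(P,float)),cv2.Rodrigues(E[:3,:3])[0],E[:3,3],K,np.array(v["D"]))[0].reshape(-1,2)
E
python3 - <<'E'
import pickle,numpy as np,cv2
s,d=pickle.load(open("d0.pkl","rb"))
f=d["top"]["frame"][:,:,::-1]
a=cv2.resize(f[150:290,250:340],None,fx=4,fy=4,interpolation=cv2.INTER_CUBIC)
b=cv2.resize(f[205:305,380:480],None,fx=4,fy=4,interpolation=cv2.INTER_CUBIC)
o=np.zeros((560,760,3),np.uint8);o[:,:360]=a;o[:400,360:]=b
cv2.imwrite("pics/c0.png",o)
f=d["scene"]["frame"][:,:,::-1]
cv2.imwrite("pics/c1.png",cv2.resize(f[150:290,185:355],None,fx=4,fy=4,interpolation=cv2.INTER_CUBIC))
E
```

```text
(no output)
```

View pics/c0.png

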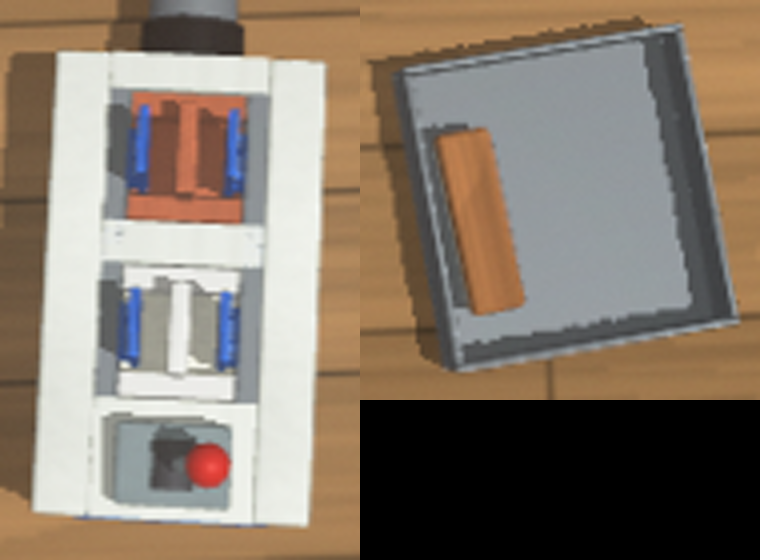

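View pics/c1.png

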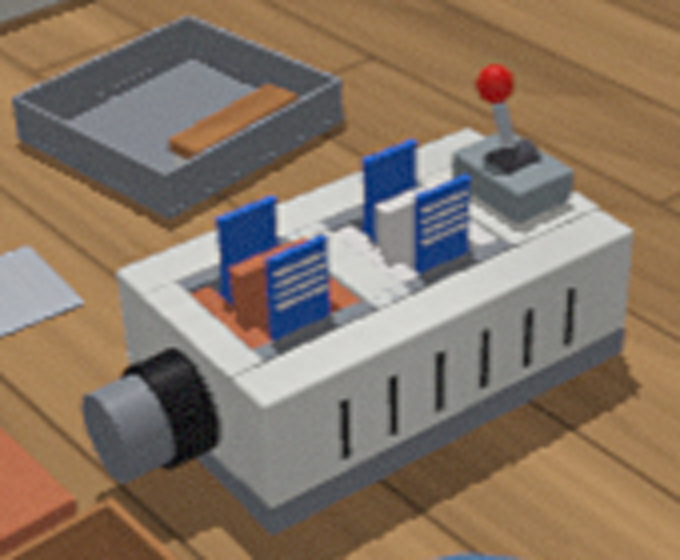

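```bash
python3 - <<'E'
import pickle,numpy as np,cv2
from h import *
s,d=pickle.load(open("d0.pkl","rb"))
t=d["top"];sc=d["scene"]
e=(np.array([(58,52),(326,63),(308,526),(33,512)])+.5)/4-.5+[250,150]
P=plane(t,e,.1);print(P.round(4));print("c",P.mean(0),[np.linalg.norm(P[i]-P[i-1]).round(4) for i in range(4)])
for a,b in ((3,0),(2,1)): print(np.degrees(np.arctan2(*(P[b]-P[a])[[1,0]])))
c=P.mean(0);
q=(np.array([(38,72),(323,27),(378,322),(97,370)])+.5)/4-.5+[380,205]
Q=plane(t,q,.04);print(Q.round(4));print("tray",Q.mean(0),[np.linalg.norm(Q[i]-Q[i-1]).round(4) for i in range(4)])
for a,b in ((3,0),(2,1)): print(np.degrees(np.arctan2(*(Q[b]-Q[a])[[1,0]])))
# red ball
def ball(v):
    f=v["frame"].astype(int);m=(f[...,0]>150)&(f[...,1]<50)&(f[...,2]<60)
    n,l,st,ce=cv2.connectedComponentsWithStats(m.astype(np.uint8))
    i=1+st[1:,4].argmax();print(st[i]);return ce[i]
b=[ball(t),ball(sc)];print(b,tri([(ray(v,p)[0],ray(v,p)[1][0]) for v,p in zip((t,sc),b)]))
# tab top corners: plane z=.15? scene triangulate: list blue blobs in top
for v in (t,sc):
    f=v["frame"].astype(int);m=(f[...,2]>110)&(f[...,0]<80)&(f[...,2]-f[...,1]>60)
    n,l,st,ce=cv2.connectedComponentsWithStats(m.astype(np.uint8))
    print([(st[i].tolist(),ce[i].round(1).tolist(),plane(v,ce[i],.14)[0,:2].round(4)) for i in range(1,n) if st[i,4]>20])
E
```

```text
[[ 0.7262  0.0589  0.1   ]
 [ 0.7132 -0.1095  0.1   ]
 [ 0.4257 -0.0859  0.1   ]
 [ 0.4392  0.0814  0.1   ]]
c [ 0.57606384 -0.01375662  0.1       ] [np.float64(0.2879), np.float64(0.1689), np.float64(0.2885), np.float64(0.1678)]
-4.479803350147996
-4.694941671087073
[[ 0.57   -0.2596  0.04  ]
 [ 0.5932 -0.452   0.04  ]
 [ 0.399  -0.4746  0.04  ]
 [ 0.3766 -0.2872  0.04  ]]
tray [ 0.48470436 -0.36836072  0.04      ] [np.float64(0.1953), np.float64(0.1938), np.float64(0.1955), np.float64(0.1887)]
8.120543089349374
6.634499121095168Traceback (most recent call last):
  File "<stdin>", line 17, in <module>
  File "<stdin>", line 16, in ball
ValueError: attempt to get argmax of an empty sequence
```

```bash
python3 - <<'E'
import pickle,numpy as np,cv2
from h import *
s,d=pickle.load(open("d0.pkl","rb"))
t=d["top"];sc=d["scene"]
def ball(v):
    f=v["frame"].astype(int);m=(f[...,0]>140)&(f[...,1]<75)&(f[...,2]<75)&(f[...,0]-f[...,1]>110)
    n,l,st,ce=cv2.connectedComponentsWithStats(m.astype(np.uint8))
    i=1+st[1:,4].argmax();print(st[i]);return ce[i]
b=[ball(t),ball(sc)];print(b,tri([(ray(v,p)[0],ray(v,p)[1][0]) for v,p in zip((t,sc),b)]),plane(t,b[0],.17),plane(sc,b[1],.17))
for v in (t,sc):
    f=v["frame"].astype(int);m=(f[...,2]>90)&(f[...,2]-f[...,0]>60)&(f[...,2]-f[...,1]>60)
    n,l,st,ce=cv2.connectedComponentsWithStats(m.astype(np.uint8))
    for i in range(1,n):
        if st[i,4]>20: print(st[i].tolist(),ce[i].round(1).tolist(),plane(v,ce[i],.14)[0,:2].round(4))
yaw=np.radians(-4.6);c=np.array([.5761,-.0138])
Rm=np.array([[np.cos(yaw),-np.sin(yaw)],[np.sin(yaw),np.cos(yaw)]])
for n,p in dict(clog=(.08,0),clean=(-.03,0),tip=(-.112,-.055*np.sin(.5)),piv=(-.112,0)).items(): print(n,c+Rm@p)
E
```

```text
[298 262   9   9  61]
[305 166   8   6  36]
[array([302.18032787, 266.08196721]), array([308.33333333, 168.58333333])] [ 0.46281776 -0.02598201  0.17805476] [[ 0.46285818 -0.02605929  0.17      ]] [[ 0.45226532 -0.03643138  0.17      ]]
[374, 28, 75, 62, 3491] [410.5, 58.0] [ 0.9798 -0.3238]
[284, 177, 3, 16, 40] [285.2, 185.1] [0.6588 0.0074]
[307, 178, 4, 17, 39] [307.8, 186.5] [ 0.6534 -0.0472]
[282, 222, 3, 18, 46] [283.0, 230.4] [0.5493 0.0159]
[305, 223, 3, 18, 47] [305.9, 231.5] [ 0.5449 -0.0384]
[276, 185, 13, 7, 28] [281.8, 187.9] [ 0.5374 -0.0476]
[289, 194, 14, 7, 31] [295.6, 196.6] [0.5402 0.0076]
[239, 199, 15, 7, 34] [246.5, 202.0] [ 0.6464 -0.0568]
[252, 209, 14, 7, 30] [258.7, 212.3] [ 0.6523 -0.0016]
[0, 332, 77, 82, 4705] [33.6, 369.4] [1.1795 0.0938]
clog [ 0.65584231 -0.02021591]
clean [ 0.54619663 -0.01139403]
tip [ 0.46234605 -0.03110119]
piv [ 0.46446077 -0.00481772]
```

```bash
cat > go.py <<'E'
# usage: go.py x y z ang(deg of tool x in world)
import sys,numpy as np
from bench import robot
from scipy.spatial.transform import Rotation as R
s=robot.state();M=R.from_rotvec(s["orientation"]).as_matrix()
x,y,z,a=map(float,sys.argv[1:5])
sh=M.T@(np.array([x,y,z])-s["position"])
cur=np.degrees(np.arctan2(M[1,0],M[0,0]));dy=-((a-cur+180)%360-180)
print("clock",round(s["clock"],2),"pos",s["position"].round(4),"ang",cur.round(2),"F",s["force"].round(1),"w",round(s["grip_width"],4),"| shift",sh.round(4),"yaw",round(dy,2),"tilt",M[:,1].round(4))
E
python3 go.py .4625 -.030 .26 85.4
```

```text
clock 0.15 pos [0.1806 0.5455 0.2091] ang 71.68 F [0.1 0.3 0.1] w 0.0854 | shift [-0.4577 -0.0504 -0.4485] yaw -13.72 tilt [-6.0e-04 -1.3e-03 -1.0e+00]
```

```bash
python3 -m jog '[{"x":-0.03,"y":-0.03,"z":-0.03,"yaw":-4},{"x":-0.07,"y":-0.05,"z":-0.06,"yaw":-8},{"x":-0.1,"y":-0.05,"z":-0.1,"yaw":-12},{"x":-0.13,"y":-0.05,"z":-0.13,"yaw":-13.7},{"x":-0.16,"y":-0.05,"z":-0.16,"yaw":-13.7},{"x":-0.19,"y":-0.05,"z":-0.19,"yaw":-13.7},{"x":-0.225,"y":-0.05,"z":-0.22,"yaw":-13.7},{"x":-0.26,"y":-0.05,"z":-0.255,"yaw":-13.7},{"x":-0.295,"y":-0.05,"z":-0.29,"yaw":-13.7},{"x":-0.33,"y":-0.05,"z":-0.325,"yaw":-13.7},{"x":-0.365,"y":-0.05,"z":-0.36,"yaw":-13.7},{"x":-0.4,"y":-0.05,"z":-0.395,"yaw":-13.7}]' 1; python3 go.py .4625 -.030 .26 85.4
```

```text
clock: 1.35
position: [0.4301, 0.0397, 0.2595]
orientation: [-1.247, -1.149, 1.15]
force: [1.1, 0.8, 1.3]
grip_width: 0.0853
clock 1.35 pos [0.4301 0.0397 0.2595] ang 85.36 F [1.1 0.8 1.3] w 0.0853 | shift [-0.0668 -0.0004 -0.0379] yaw -0.04 tilt [-2.e-04 -9.e-04 -1.e+00]
```

Take a wrist picture here, where the extractor should be visible.

```bash
python3 -m jog '[{"x":-0.03,"z":-0.017},{"x":-0.05,"z":-0.03},{"x":-0.0668,"z":-0.038},{"x":-0.0668,"z":-0.038},{"x":-0.0668,"z":-0.038}]' ; cat > shot.py <<'E'
import sys,pickle,cv2
from bench import robot,vision
n,t=sys.argv[1:3]
s=robot.state();v=vision.snapshot(n);pickle.dump((s,v),open(t+".pkl","wb"));cv2.imwrite(f"pics/{t}.png",v["frame"][:,:,::-1])
E
python3 shot.py wrist w1;python3 go.py .4625 -.030 .158 85.4
```

```text
clock 1.4 pos [0.4345 0.032  0.2594] ang 85.04 F [ 3.5 -3.8  1.1] w 0.0855 | shift [-0.0584  0.102  -0.0329] yaw -0.36 tilt [ 0.0031 -0.0097 -0.9999]invalid input
```

View pics/w1.png

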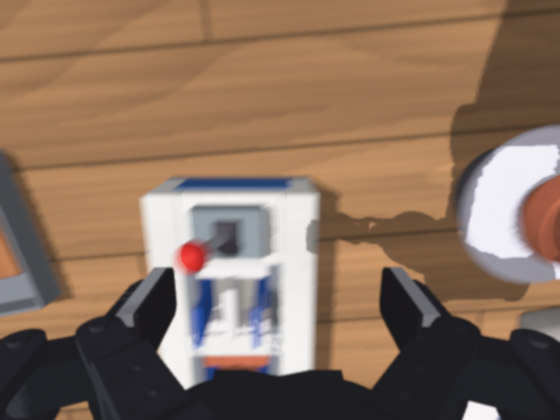

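The picture shows the red ball at about (191,257), with the extractor below it; it is blurred because the arm was still settling. The second call was refused ("invalid input"), probably because keys were left out of its rows.

```bash
python3 -m jog '[{"x":-0.03,"y":0,"z":-0.017,"yaw":0},{"x":-0.05,"y":0,"z":-0.033,"yaw":0},{"x":-0.058,"y":0,"z":-0.033,"yaw":0},{"x":-0.058,"y":0,"z":-0.033,"yaw":0},{"x":-0.058,"y":0,"z":-0.033,"yaw":0},{"x":-0.058,"y":0,"z":-0.033,"yaw":0}]' 1
python3 shot.py wrist w2;python3 go.py .4625 -.030 .158 85.4
```

```text
clock: 2.0
position: [0.4616, -0.0274, 0.2601]
orientation: [-1.257, -1.144, 1.151]
force: [0.7, 0.2, 0.3]
grip_width: 0.0856
clock 2.05 pos [ 0.4618 -0.0274  0.2601] ang 85.13 F [0.2 0.1 0.4] w 0.0855 | shift [-0.0016  0.1022 -0.0006] yaw -0.27 tilt [ 0.0032 -0.0093 -1.    ]
```

View pics/w2.png

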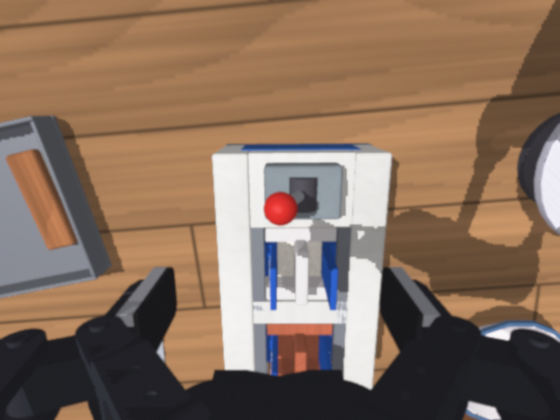

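```bash
python3 - <<'E'
import pickle
from h import *
s,v=pickle.load(open("w2.pkl","rb"))
f=v["frame"].astype(int);m=(f[...,0]>140)&(f[...,1]<60)&(f[...,2]<60)
n,l,st,ce=cv2.connectedComponentsWithStats(m.astype(np.uint8));i=1+st[1:,4].argmax();print(st[i],ce[i],plane(v,ce[i],.173,s))
print("ext near corners",plane(v,[(216,152),(390,152)],.1,s))
E
python3 -m jog '[{"x":-0.001,"y":0.03,"z":0,"yaw":0},{"x":-0.001,"y":0.06,"z":0,"yaw":0},{"x":-0.001,"y":0.08,"z":0,"yaw":0},{"x":-0.001,"y":0.095,"z":0,"yaw":0},{"x":-0.001,"y":0.102,"z":0,"yaw":0},{"x":-0.001,"y":0.102,"z":0,"yaw":0},{"x":-0.001,"y":0.102,"z":0,"yaw":0}]' 1
python3 shot.py wrist w3;python3 go.py .4625 -.030 .158 85.4
```

```text
[266 193  30  31 650] [280.60615385 208.01538462] [[ 0.46233196 -0.02688892  0.173     ]]
ext near corners [[ 0.42363585 -0.08436323  0.1       ]
 [ 0.43739006  0.07748647  0.1       ]]
clock: 2.75
position: [0.4625, -0.0292, 0.1589]
orientation: [-1.258, -1.146, 1.151]
force: [0.6, -0.3, 0.6]
grip_width: 0.0854
clock 2.8 pos [ 0.4627 -0.0293  0.1591] ang 85.15 F [ 0.5 -0.5 -0.1] w 0.0855 | shift [-0.0007  0.0011  0.0002] yaw -0.25 tilt [ 0.0051 -0.0097 -0.9999]
```

View pics/w3.png

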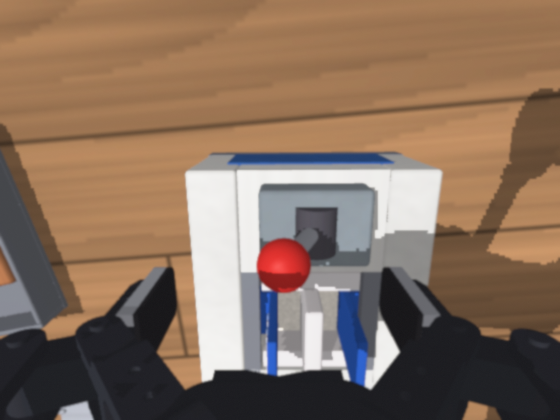

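The ball is at (284,264), between the open fingers. Pushing it now with the -y finger.

```bash

python3 -m jog '[{"x":0.01,"y":0,"z":0,"yaw":0},{"x":0.02,"y":0,"z":0,"yaw":0},{"x":0.03,"y":0,"z":0,"yaw":0},{"x":0.04,"y":0,"z":0,"yaw":0},{"x":0.05,"y":0,"z":0,"yaw":0},{"x":0.06,"y":0,"z":0,"yaw":0},{"x":0.07,"y":0,"z":0,"yaw":0},{"x":0.074,"y":0,"z":0,"yaw":0},{"x":0.077,"y":0,"z":0,"yaw":0},{"x":0.08,"y":0,"z":0,"yaw":0},{"x":0.08,"y":0,"z":0,"yaw":0}]' 1
python3 shot.py wrist w4;python3 go.py .4625 .055 .158 85.4
```

```text
clock: 3.9
position: [0.4695, 0.0505, 0.1584]
orientation: [-1.259, -1.146, 1.151]
force: [0.4, -0.8, -0.2]
grip_width: 0.0853
clock 3.95 pos [0.4695 0.0503 0.1584] ang 85.15 F [-0.2  0.3 -0.3] w 0.0855 | shift [0.0041 0.0003 0.0074] yaw -0.25 tilt [ 0.005  -0.0099 -0.9999]
```

View pics/w4.png

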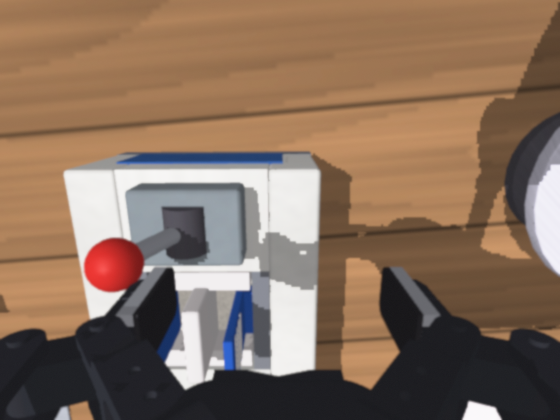

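```bash
python3 - <<'E'
import pickle
from h import *
def ball(t):
    s,v=pickle.load(open(t+".pkl","rb"))
    f=v["frame"].astype(int);m=(f[...,0]>140)&(f[...,1]<60)&(f[...,2]<60)
    n,l,st,ce=cv2.connectedComponentsWithStats(m.astype(np.uint8));i=1+st[1:,4].argmax();print(st[i],ce[i],plane(v,ce[i],.173,s))
    M=R.from_rotvec(s["orientation"]).as_matrix()
    for p in ([0,0,0],[-.043,0,0],[.043,0,0],[-.043,-.03,0],[-.043,.014,0]): print(p,proj(v,s["position"]+M@p,s).round())
    c,d=ray(v,ce[i],s);return c,d[0]
a=[ball(t) for t in("w2","w3","w4")]
print(tri(a),tri(a[:2]),tri(a[1:]))
E
```

```text
[266 193  30  31 650] [280.60615385 208.01538462] [[ 0.46233196 -0.02688892  0.173     ]]
[0, 0, 0] [[280. 253.]]
[-0.043, 0, 0] [[196. 253.]]
[0.043, 0, 0] [[363. 253.]]
[-0.043, -0.03, 0] [[180. 281.]]
[-0.043, 0.014, 0] [[202. 243.]]
[ 258  239   50   38 1287] [283.43278943 257.80885781] [[ 0.45907201 -0.02697766  0.173     ]]
[0, 0, 0] [[280. 253.]]
[-0.043, 0, 0] [[196. 253.]]
[0.043, 0, 0] [[363. 253.]]
[-0.043, -0.03, 0] [[180. 281.]]
[-0.043, 0.014, 0] [[202. 243.]]
[  86  239   47   52 1670] [110.84191617 265.33473054] [[ 0.46300342 -0.02941319  0.173     ]]
[0, 0, 0] [[280. 253.]]
[-0.043, 0, 0] [[196. 253.]]
[0.043, 0, 0] [[363. 253.]]
[-0.043, -0.03, 0] [[180. 281.]]
[-0.043, 0.014, 0] [[202. 243.]]
[ 0.46040272 -0.02704642  0.17580553] [ 0.46789907 -0.0274415   0.15332586] [ 0.45955203 -0.02695812  0.17639631]
```

```bash
python3 shot.py scene s4; python3 - <<'E'
import cv2
f=cv2.imread("pics/s4.png")
cv2.imwrite("pics/s4c.png",cv2.resize(f[90:290,200:400],None,fx=3,fy=3,interpolation=cv2.INTER_CUBIC))
E
```

```text
(no output)
```

View pics/s4c.png

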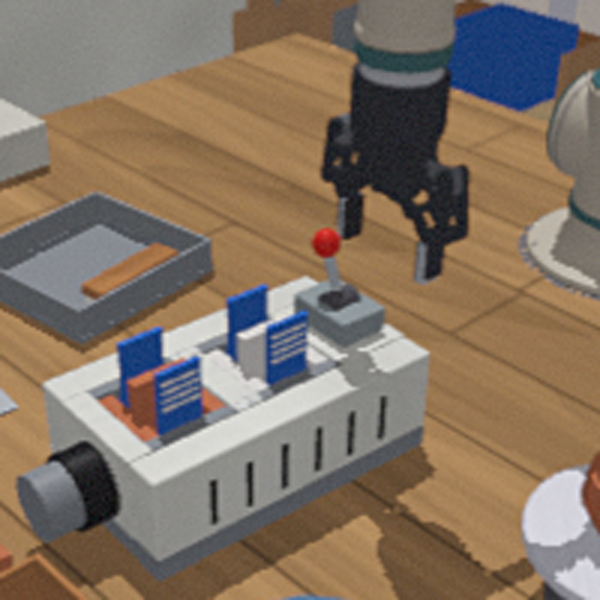

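```bash
python3 - <<'E'
import pickle
from h import *
s,v=pickle.load(open("s4.pkl","rb"));M=R.from_rotvec(s["orientation"]).as_matrix()
for x in(-.043,.043):
  for y in (0,-.02,-.04):
    for z in (0,): print(x,y,z,((proj(v,s["position"]+M@[x,y,z],s)[0]-[200,90])*3).round())
print(((proj(v,[.4604,-.027,.1758])[0]-[200,90])*3).round())
s4,w=pickle.load(open("w4.pkl","rb"))
def lens(a,b):
  return tri([(lambda c,d:(c,d[0]))(*ray(v,(np.array(a)+.5)/3-.5+[200,90])),(lambda c,d:(c,d[0]))(*ray(w,b,s4))])
for a,b in (((345,236),(165,272)),((425,280),(392,272))):
  P=lens(a,b);print(P,M.T@(P-s["position"]))
E
```

```text
-0.043 0 0 [349. 270.]
-0.043 -0.02 0 [351. 250.]
-0.043 -0.04 0 [352. 229.]
0.043 0 0 [419. 313.]
0.043 -0.02 0 [421. 292.]
0.043 -0.04 0 [423. 271.]
[326. 237.]
[ 0.46315172 -0.00064349  0.18750587] [-0.05157655 -0.02864849  0.00182826]
[0.469947   0.09633405 0.18989158] [ 0.04560158 -0.03195629  0.00323569]
```

Each tip triangulates about 30 mm *behind* the reported TCP (z ≈ 0.188), so the finger passed over the ball without moving it. I'll trust the measurement: go back above, straddle it again and push about 28 mm lower.

```bash

python3 -m jog '[{"x":0,"y":-0.02,"z":0,"yaw":0},{"x":-0.02,"y":-0.025,"z":0,"yaw":0},{"x":-0.05,"y":-0.025,"z":0,"yaw":0},{"x":-0.07,"y":-0.025,"z":0.002,"yaw":0},{"x":-0.078,"y":-0.025,"z":0.004,"yaw":0},{"x":-0.078,"y":-0.01,"z":0.004,"yaw":0},{"x":-0.078,"y":0.005,"z":0.004,"yaw":0},{"x":-0.078,"y":0.018,"z":0.004,"yaw":0},{"x":-0.078,"y":0.028,"z":0.004,"yaw":0},{"x":-0.078,"y":0.028,"z":0.004,"yaw":0},{"x":-0.078,"y":0.028,"z":0.004,"yaw":0}]' 1
python3 shot.py wrist w5;python3 shot.py scene s5;python3 go.py .4625 .055 .130 85.4;python3 - <<'E'
import cv2,numpy as np
f=cv2.imread("pics/s5.png");w=cv2.imread("pics/w5.png")
o=np.zeros((420,800,3),np.uint8);o[:300,:400]=cv2.resize(w,(400,300));o[:400,400:]=cv2.resize(f[100:250,230:380],(400,400),interpolation=cv2.INTER_CUBIC)
cv2.imwrite("pics/o5.png",o)
E
```

```text
clock: 5.1
position: [0.4592, -0.0273, 0.1313]
orientation: [-1.259, -1.146, 1.151]
force: [-0.6, -0.2, 0.1]
grip_width: 0.0854
clock 5.2 pos [ 0.4597 -0.0275  0.1317] ang 85.15 F [ 1.1  0.2 -0.2] w 0.0857 | shift [0.0824 0.0009 0.0042] yaw -0.25 tilt [ 0.0064 -0.0101 -0.9999]
```

View pics/o5.png

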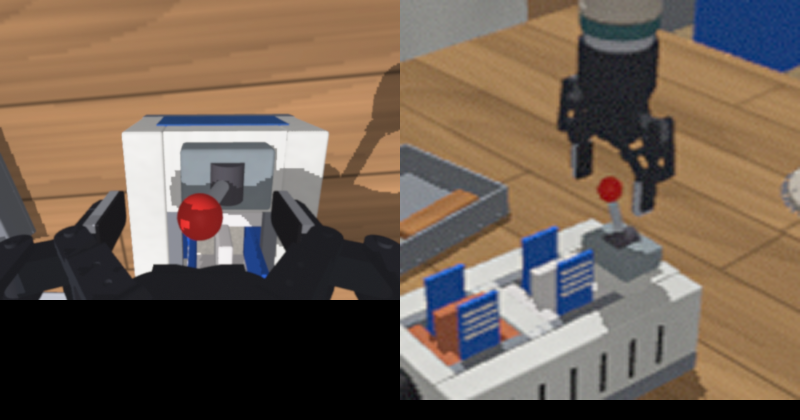

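The ball now sits between the fingers, with the tips level with its lower half. I'll go 8 mm lower and push.

```bash

python3 -m jog '[{"x":0,"y":0.008,"z":0,"yaw":0},{"x":0.01,"y":0.008,"z":0,"yaw":0},{"x":0.02,"y":0.008,"z":-0.001,"yaw":0},{"x":0.03,"y":0.008,"z":-0.001,"yaw":0},{"x":0.04,"y":0.008,"z":-0.001,"yaw":0},{"x":0.05,"y":0.008,"z":-0.001,"yaw":0},{"x":0.06,"y":0.008,"z":-0.001,"yaw":0},{"x":0.068,"y":0.008,"z":-0.001,"yaw":0},{"x":0.074,"y":0.008,"z":-0.001,"yaw":0},{"x":0.078,"y":0.008,"z":-0.001,"yaw":0},{"x":0.08,"y":0.008,"z":-0.001,"yaw":0},{"x":0.08,"y":0.008,"z":-0.001,"yaw":0}]' 1
python3 shot.py wrist w6;python3 go.py .4625 .055 .123 85.4
```

```text
clock: 6.4
position: [0.4667, 0.0496, 0.1224]
orientation: [-1.262, -1.144, 1.157]
force: [-0.0, -9.1, -2.7]
grip_width: 0.0851
clock 6.45 pos [0.4667 0.0496 0.1224] ang 85.23 F [ 0.5 -8.9 -2.3] w 0.0853 | shift [ 0.0051 -0.0007  0.0047] yaw -0.17 tilt [ 0.0044 -0.0154 -0.9999]
```

View pics/w6.png

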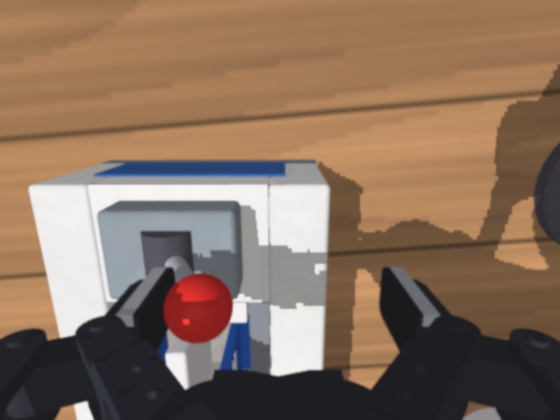

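```bash
python3 - <<'E'
import pickle
from h import *
s,v=pickle.load(open("w6.pkl","rb"))
f=v["frame"].astype(int);m=(f[...,0]>140)&(f[...,1]<60)&(f[...,2]<60)
n,l,st,ce=cv2.connectedComponentsWithStats(m.astype(np.uint8));i=1+st[1:,4].argmax();print(st[i],ce[i],plane(v,(198,308),.173,s))
E
python3 -m jog '[{"x":0.002,"y":0,"z":0,"yaw":0},{"x":0.003,"y":0,"z":0,"yaw":0},{"x":0.003,"y":0,"z":0,"yaw":0}]' 1; python3 shot.py top t6;python3 go.py .4625 .055 .123 85.4
python3 -c "
import cv2
f=cv2.imread('pics/t6.png');cv2.imwrite('pics/t6c.png',cv2.resize(f[150:300,240:350],None,fx=4,fy=4))"
```

```text
[ 172  276   48   61 2010] [194.04875622 304.49004975] [[0.46485631 0.01946223 0.173     ]]
clock: 6.75
position: [0.4666, 0.0493, 0.1221]
orientation: [-1.266, -1.141, 1.163]
force: [0.9, -9.6, -0.9]
grip_width: 0.0854
clock 6.8 pos [0.4666 0.0493 0.1221] ang 85.31 F [ -0.1 -10.6  -0.4] w 0.0853 | shift [ 0.0053 -0.001   0.0046] yaw -0.09 tilt [ 0.0032 -0.0219 -0.9998]
```

View pics/t6c.png

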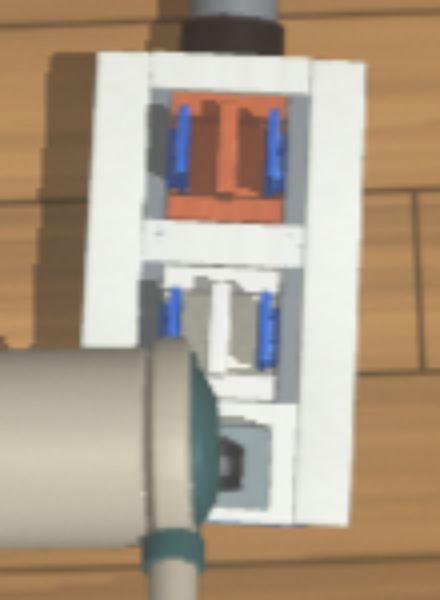

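The lever is hard against its stop: 10 N, no further travel, ball at y ≈ +0.02. Backing off and up.

```bash

python3 -m jog '[{"x":-0.008,"y":0,"z":0,"yaw":0},{"x":-0.016,"y":0,"z":0,"yaw":0},{"x":-0.022,"y":-0.01,"z":0,"yaw":0},{"x":-0.022,"y":-0.03,"z":0,"yaw":0},{"x":-0.022,"y":-0.06,"z":0,"yaw":0},{"x":-0.022,"y":-0.09,"z":0,"yaw":0},{"x":-0.022,"y":-0.12,"z":0,"yaw":0},{"x":-0.022,"y":-0.13,"z":0,"yaw":0},{"x":-0.022,"y":-0.13,"z":0,"yaw":0},{"x":-0.022,"y":-0.13,"z":0,"yaw":0},{"x":-0.022,"y":-0.13,"z":0,"yaw":0}]' 1
python3 shot.py scene s7;python3 shot.py wrist w7;python3 go.py .656 -.020 .22 85.4
python3 - <<'E'
import cv2,numpy as np
f=cv2.imread("pics/s7.png");w=cv2.imread("pics/w7.png")
o=np.zeros((420,800,3),np.uint8);o[:300,:400]=cv2.resize(w,(400,300));o[:400,400:]=cv2.resize(f[100:250,230:380],(400,400),interpolation=cv2.INTER_CUBIC)
cv2.imwrite("pics/o7.png",o)
E
```

```text
clock: 7.9
position: [0.4633, 0.0303, 0.2509]
orientation: [-1.263, -1.139, 1.164]
force: [0.2, -0.1, -0.7]
grip_width: 0.0853
clock 8.0 pos [0.4636 0.0303 0.2512] ang 85.31 F [-0.9  0.1  0.1] w 0.0856 | shift [-0.0337  0.0323 -0.1958] yaw -0.09 tilt [ 3.000e-04 -2.150e-02 -9.998e-01]
```

View pics/o7.png

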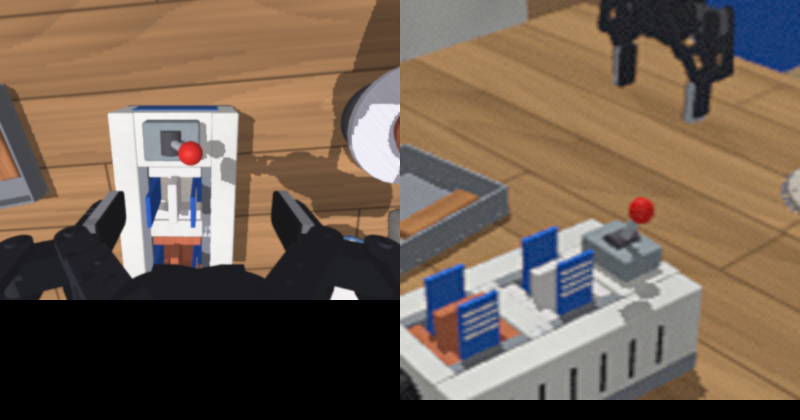

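The lever now leans to +y (off). Next I'll try to remove the 1.2° tilt baked in by the push: a quick dash to +y, with the next call started during the rebound.

```bash

python3 -m jog '[{"x":0.02,"y":-0.03,"z":0,"yaw":0},{"x":0.06,"y":-0.03,"z":0,"yaw":0},{"x":0.11,"y":-0.03,"z":0,"yaw":0},{"x":0.16,"y":-0.03,"z":0,"yaw":0}]' 1
python3 go.py .656 -.020 .22 85.4;python3 shot.py scene tmp;python3 go.py .656 -.020 .22 85.4
```

```text
clock: 8.4
position: [0.4765, 0.1916, 0.2771]
orientation: [-1.264, -1.138, 1.163]
force: [1.0, -0.2, -0.0]
grip_width: 0.0859
clock 8.4 pos [0.4765 0.1916 0.2771] ang 85.23 F [ 1.  -0.2 -0. ] w 0.0859 | shift [-0.1947  0.0617 -0.1963] yaw -0.17 tilt [-4.000e-04 -2.190e-02 -9.998e-01]
clock 8.45 pos [0.4766 0.2004 0.2764] ang 85.59 F [ 1.9  4.7 -0.4] w 0.0857 | shift [-0.2052  0.059  -0.1958] yaw 0.19 tilt [-8.000e-04 -1.240e-02 -9.999e-01]
```

```bash

python3 -m jog '[{"x":0,"y":0,"z":0,"yaw":0},{"x":-0.03,"y":0,"z":0,"yaw":0},{"x":-0.07,"y":0,"z":0,"yaw":0},{"x":-0.11,"y":0,"z":0,"yaw":0},{"x":-0.14,"y":0,"z":0,"yaw":0},{"x":-0.16,"y":0,"z":0,"yaw":0},{"x":-0.16,"y":0,"z":0,"yaw":0},{"x":-0.13,"y":0,"z":0,"yaw":0},{"x":-0.09,"y":0,"z":0,"yaw":0},{"x":-0.04,"y":0,"z":0,"yaw":0},{"x":0.01,"y":0,"z":0,"yaw":0}]' 1
python3 shot.py scene tmp;python3 go.py .656 -.020 .22 85.4
```

```text
clock: 9.55
position: [0.4771, 0.2119, 0.276]
orientation: [-1.254, -1.145, 1.16]
force: [1.2, -0.5, -0.2]
grip_width: 0.0854
clock 9.6 pos [0.4772 0.2207 0.2754] ang 85.84 F [ 1.7  5.6 -0. ] w 0.0854 | shift [-0.2269  0.0557 -0.1959] yaw 0.44 tilt [-0.0015 -0.0026 -1.    ]
```

```bash

python3 -m jog '[{"x":-0.02,"y":0,"z":-0.018,"yaw":0.4},{"x":-0.05,"y":0,"z":-0.045,"yaw":0.4},{"x":-0.08,"y":0,"z":-0.075,"yaw":0.4},{"x":-0.11,"y":0.01,"z":-0.1,"yaw":0.4},{"x":-0.145,"y":0.02,"z":-0.13,"yaw":0.4},{"x":-0.175,"y":0.03,"z":-0.155,"yaw":0.4},{"x":-0.2,"y":0.04,"z":-0.18,"yaw":0.4},{"x":-0.22,"y":0.045,"z":-0.192,"yaw":0.4},{"x":-0.227,"y":0.045,"z":-0.196,"yaw":0.4},{"x":-0.227,"y":0.045,"z":-0.196,"yaw":0.4},{"x":-0.227,"y":0.045,"z":-0.196,"yaw":0.4}]' 1
python3 shot.py wrist w8;python3 go.py .656 -.020 .22 85.4
```

```text
clock: 10.7
position: [0.6556, -0.019, 0.2311]
orientation: [-1.246, -1.149, 1.152]
force: [0.5, 0.4, 0.2]
grip_width: 0.0853
clock 10.75 pos [ 0.6556 -0.0187  0.2314] ang 85.49 F [ 0.2  0.9 -0.1] w 0.0852 | shift [-0.0013  0.0114 -0.0005] yaw 0.09 tilt [-0.0012 -0.0017 -1.    ]
```

View pics/w8.png

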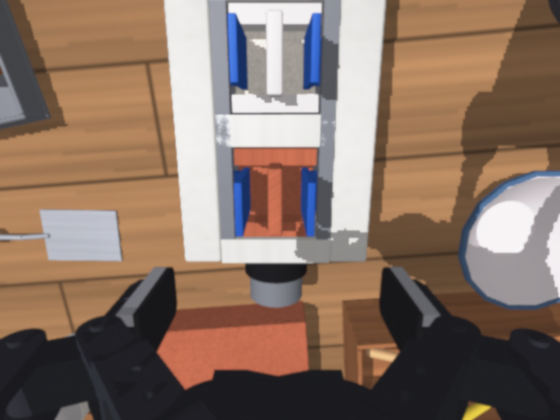

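The view lines up well: the clogged cartridge's tabs are at columns about 234 and 316, rows about 170-237.

```bash
python3 - <<'E'
import pickle
from h import *
s,v=pickle.load(open("w8.pkl","rb"))
f=v["frame"].astype(int);m=(f[...,2]>90)&(f[...,2]-f[...,0]>60)&(f[...,2]-f[...,1]>60)
n,l,st,ce=cv2.connectedComponentsWithStats(m.astype(np.uint8))
for i in range(1,n):
    if st[i,4]>200 and 200<ce[i][0]<350:
        x,y,w,h,a=st[i];print(st[i],ce[i])
        e=x if ce[i][0]<277 else x+w-1
        ys=np.where((l[:,e-1:e+2]==i).any(1))[0];print(e,ys.min(),ys.max(),plane(v,[(e,ys.min()),(e,ys.max())],.15,s).round(4))
E
python3 -c "
import cv2
f=cv2.imread('pics/w8.png');cv2.imwrite('pics/w8c.png',cv2.resize(f[130:270,200:350],None,fx=4,fy=4))"
```

```text
[227  13  12  71 654] [232.84097859  47.74770642]
227 13 44 [[ 0.5232 -0.0418  0.15  ]
 [ 0.541  -0.044   0.15  ]]
[305  13  16  73 964] [312.79149378  50.60892116]
320 14 80 [[0.5284 0.0172 0.15  ]
 [0.5677 0.0154 0.15  ]]
[302 169  14  67 730] [308.4369863  202.14931507]
315 181 222 [[0.6359 0.0087 0.15  ]
 [0.6671 0.0072 0.15  ]]
[234 170  12  66 503] [238.41749503 204.95427435]
234 181 232 [[ 0.6313 -0.0498  0.15  ]
 [ 0.6702 -0.0543  0.15  ]]
```

View pics/w8c.png

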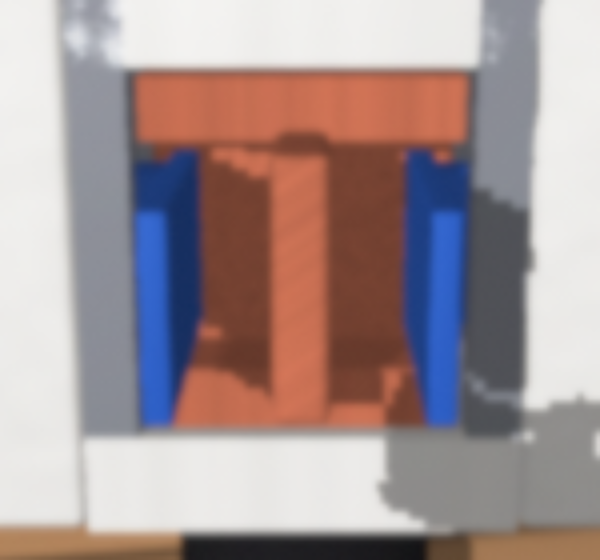

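```bash

python3 -m jog '[{"x":-0.002,"y":0.02,"z":0,"yaw":0},{"x":-0.002,"y":0.05,"z":0.001,"yaw":0},{"x":-0.002,"y":0.07,"z":0.001,"yaw":0},{"x":-0.002,"y":0.085,"z":0.001,"yaw":0},{"x":-0.002,"y":0.096,"z":0.001,"yaw":0},{"x":-0.002,"y":0.1,"z":0.001,"yaw":0},{"x":-0.002,"y":0.1,"z":0.001,"yaw":0},{"x":-0.002,"y":0.1,"z":0.001,"yaw":0}]' 1
python3 shot.py wrist w9;python3 shot.py scene s9;python3 go.py .655 -.021 .088 85.4;python3 - <<'E'
import cv2,numpy as np
f=cv2.imread("pics/s9.png");w=cv2.imread("pics/w9.png")
o=np.zeros((600,800,3),np.uint8);o[:300,:400]=cv2.resize(w,(400,300));o[:400,400:]=cv2.resize(f[130:260,190:320],(400,400),interpolation=cv2.INTER_CUBIC)
cv2.imwrite("pics/o9.png",o)
E
```

```text
clock: 11.55
position: [0.6549, -0.0205, 0.1325]
orientation: [-1.247, -1.151, 1.152]
force: [-1.0, 0.8, -0.4]
grip_width: 0.0855
clock 11.65 pos [ 0.655  -0.0208  0.1325] ang 85.5 F [-0.   0.3 -0.2] w 0.0856 | shift [-0.0001  0.0445 -0.    ] yaw 0.1 tilt [ 8.e-04 -2.e-03 -1.e+00]
```

View pics/o9.png

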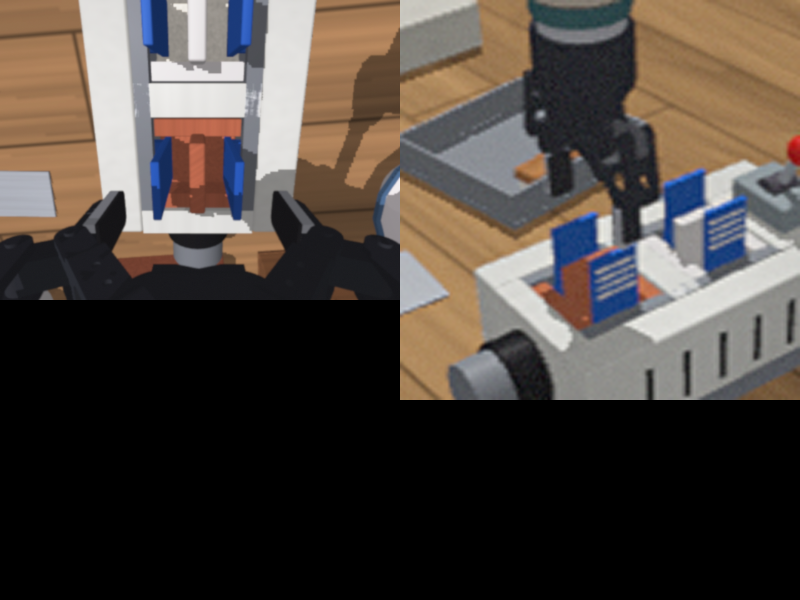

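```bash
python3 - <<'E'
import pickle
from h import *
ss,v=pickle.load(open("s9.pkl","rb"));s,w=pickle.load(open("w9.pkl","rb"));M=R.from_rotvec(s["orientation"]).as_matrix()
k=400/130
for a,b in (((561,195),(165,272)),((628,241),(392,272))):
  p=(np.array(a)-[400,0])/k+[190,130]
  r=[(c,d[0]) for c,d in (ray(v,p),ray(w,b,s))]
  P=tri(r);print(P.round(4),(M.T@(P-s["position"])).round(4), np.abs(proj(v,P)-p).round(1),np.abs(proj(w,P,s)-b).round(1))
a=cv2.resize(v["frame"][150:240,230:320,::-1],(600,600),interpolation=cv2.INTER_CUBIC);cv2.imwrite("pics/s9c.png",a)
for z in(.0,.011,-.011):
  print(proj(w,[s["position"]+M@[-.043,y,z] for y in(-.02,-.03,-.04)],s).round().tolist())
E
```

```text
[ 0.648  -0.07    0.1598] [-0.0499 -0.0273  0.0029] [[0.1 0.1]] [[0.5 0.5]]
[0.6545 0.0254 0.1655] [ 0.0457 -0.0331  0.0039] [[0.8 0.1]] [[3.  3.5]]
[[186.0, 270.0], [180.0, 281.0], [173.0, 292.0]]
[[184.0, 248.0], [178.0, 257.0], [171.0, 267.0]]
[[188.0, 292.0], [182.0, 303.0], [176.0, 316.0]]
```

View pics/s9c.png

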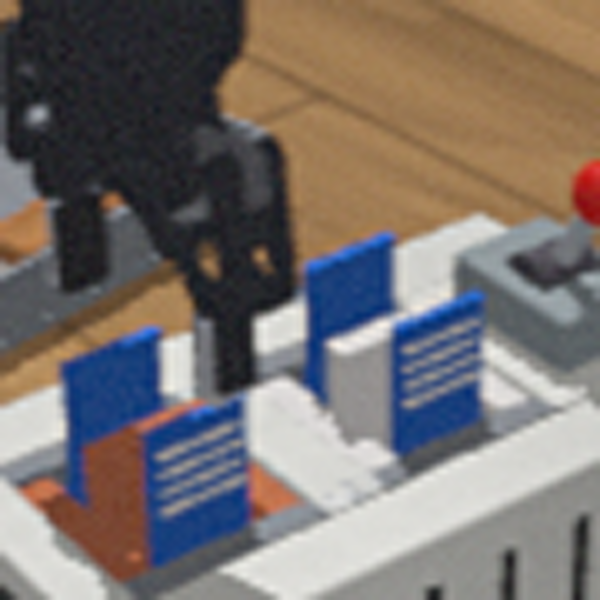

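View pics/w9.png

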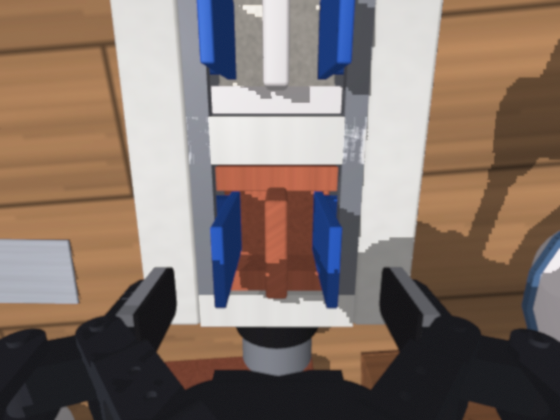

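Descending with the open fingers straddling the tabs; tips should stop at about z 0.12.

```bash

python3 -m jog '[{"x":0,"y":0.01,"z":0,"yaw":0},{"x":0,"y":0.02,"z":0,"yaw":0},{"x":0,"y":0.03,"z":0,"yaw":0},{"x":0,"y":0.038,"z":0,"yaw":0},{"x":0,"y":0.044,"z":0,"yaw":0},{"x":0,"y":0.044,"z":0,"yaw":0},{"x":0,"y":0.044,"z":0,"yaw":0}]' 1
python3 shot.py wrist w10;python3 shot.py scene s10;python3 go.py .655 -.021 .088 85.4;python3 - <<'E'
import cv2,numpy as np
f=cv2.imread("pics/s10.png");w=cv2.imread("pics/w10.png")
o=np.zeros((420,800,3),np.uint8);o[:300,:400]=cv2.resize(w,(400,300));o[:400,400:]=cv2.resize(f[150:240,230:320],(400,400),interpolation=cv2.INTER_CUBIC)
cv2.imwrite("pics/o10.png",o)
E
```

```text
clock: 12.35
position: [0.6551, -0.0208, 0.0884]
orientation: [-1.247, -1.151, 1.152]
force: [0.8, 0.4, 0.2]
grip_width: 0.0853
clock 12.45 pos [ 0.6554 -0.0209  0.089 ] ang 85.5 F [-0.1 -0.1 -0.3] w 0.0853 | shift [-0.0001  0.001   0.0004] yaw 0.1 tilt [ 0.0018 -0.0021 -1.    ]
```

View pics/o10.png

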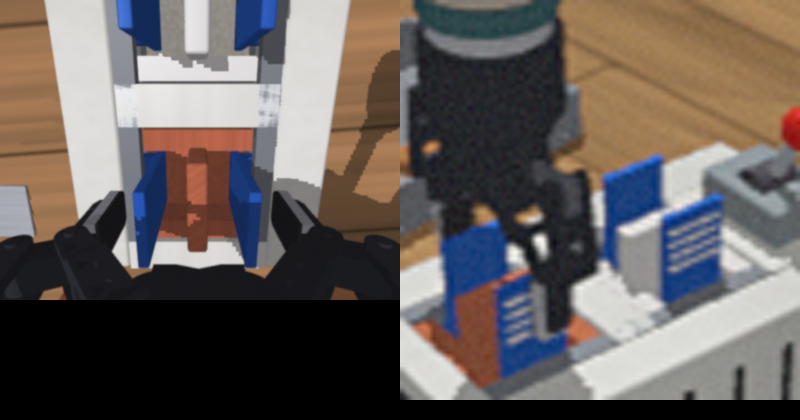

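The fingers straddle the tabs with tips at about z 0.126, and they sit about 3 mm too near the robot. I'll go 6 mm lower and 3 mm forward, then squeeze gently.

```bash

python3 -m jog '[{"x":0,"y":0.003,"z":-0.002,"yaw":0},{"x":0,"y":0.006,"z":-0.003,"yaw":0},{"x":0,"y":0.006,"z":-0.003,"yaw":0},{"x":0,"y":0.006,"z":-0.003,"yaw":0}]' 1
python3 -m jog '[{"x":0,"y":0,"z":0,"yaw":0},{"x":0,"y":0,"z":0,"yaw":0},{"x":0,"y":0,"z":0,"yaw":0},{"x":0,"y":0,"z":0,"yaw":0},{"x":0,"y":0,"z":0,"yaw":0},{"x":0,"y":0,"z":0,"yaw":0},{"x":0,"y":0,"z":0,"yaw":0},{"x":0,"y":0,"z":0,"yaw":0}]' -1 50
python3 shot.py wrist w11;python3 shot.py scene s11;python3 go.py .655 -.021 .088 85.4;python3 - <<'E'
import cv2,numpy as np
f=cv2.imread("pics/s11.png");w=cv2.imread("pics/w11.png")
o=np.zeros((420,800,3),np.uint8);o[:300,:400]=cv2.resize(w,(400,300));o[:400,400:]=cv2.resize(f[150:240,230:320],(400,400),interpolation=cv2.INTER_CUBIC)
cv2.imwrite("pics/o11.png",o)
E
```

```text
clock: 12.85
position: [0.6584, -0.0211, 0.0828]
orientation: [-1.248, -1.151, 1.152]
force: [1.0, 1.1, 0.1]
grip_width: 0.0858
clock: 13.65
position: [0.6592, -0.0218, 0.0856]
orientation: [-1.251, -1.153, 1.151]
force: [-2.0, -1.2, 10.2]
grip_width: 0.0372
clock 13.75 pos [ 0.6592 -0.0218  0.0856] ang 85.51 F [-1.8 -0.9 10.9] w 0.0369 | shift [ 0.0004 -0.0024  0.0042] yaw 0.11 tilt [ 0.0046 -0.0033 -1.    ]
```

View pics/o11.png

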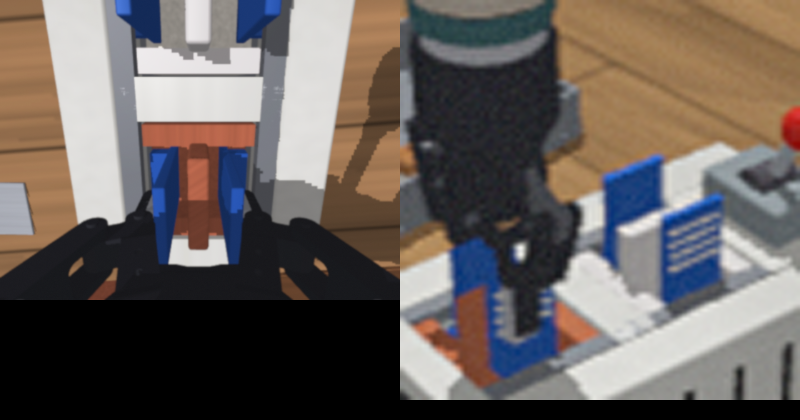

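The tabs are squeezed in (width about 37 mm), with about 10 N upward from the pads' swing. Lifting slowly and watching the force.

```bash

python3 -m jog '[{"x":0,"y":-0.002,"z":0,"yaw":0},{"x":0,"y":-0.005,"z":0,"yaw":0},{"x":0,"y":-0.008,"z":0,"yaw":0},{"x":0,"y":-0.01,"z":0,"yaw":0},{"x":0,"y":-0.01,"z":0,"yaw":0}]' -1 50
python3 go.py .655 -.021 .088 85.4;python3 shot.py scene s12;python3 - <<'E'
import cv2,numpy as np
f=cv2.imread("pics/s12.png")
cv2.imwrite("pics/o12.png",cv2.resize(f[150:240,230:320],(500,500),interpolation=cv2.INTER_CUBIC))
E
```

```text
clock: 14.25
position: [0.6592, -0.0217, 0.0955]
orientation: [-1.251, -1.153, 1.151]
force: [0.3, 0.4, -3.4]
grip_width: 0.0366
clock 14.25 pos [ 0.6592 -0.0217  0.0955] ang 85.51 F [ 0.3  0.4 -3.4] w 0.0366 | shift [0.0004 0.0075 0.0042] yaw 0.11 tilt [ 0.0044 -0.0032 -1.    ]
```

View pics/o12.png

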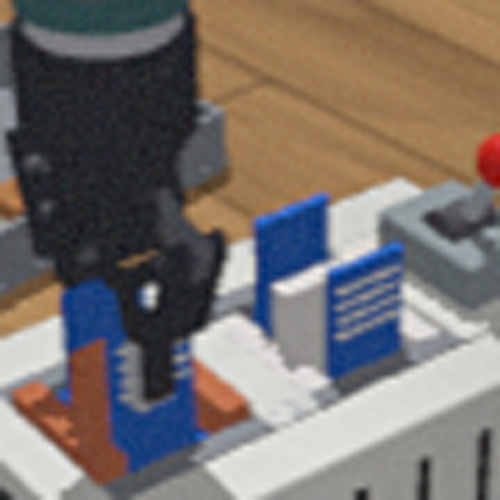

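The weight has transferred (-3.4 N) and the cartridge is rising. Continuing the lift.

```bash

python3 -m jog '[{"x":0,"y":-0.005,"z":0,"yaw":0},{"x":0,"y":-0.015,"z":0,"yaw":0},{"x":0,"y":-0.025,"z":0,"yaw":0},{"x":0,"y":-0.035,"z":0,"yaw":0},{"x":0,"y":-0.047,"z":0,"yaw":0},{"x":0,"y":-0.06,"z":0,"yaw":0},{"x":0,"y":-0.075,"z":0,"yaw":0},{"x":0,"y":-0.09,"z":0,"yaw":0},{"x":0,"y":-0.105,"z":0,"yaw":0},{"x":0,"y":-0.115,"z":0,"yaw":0},{"x":0,"y":-0.12,"z":0,"yaw":0},{"x":0,"y":-0.12,"z":0,"yaw":0}]' -1 50
python3 shot.py scene s13;python3 go.py .4887 -.4 .25 97.2
```

```text
clock: 15.5
position: [0.6589, -0.0214, 0.2163]
orientation: [-1.252, -1.154, 1.151]
force: [-0.7, 0.4, -3.6]
grip_width: 0.0368
clock 15.55 pos [ 0.6585 -0.0213  0.2154] ang 85.51 F [ 0.7  0.  -3.8] w 0.0372 | shift [-0.3909 -0.0341  0.1394] yaw -11.69 tilt [ 0.0042 -0.0032 -1.    ]
```

View pics/s13.png

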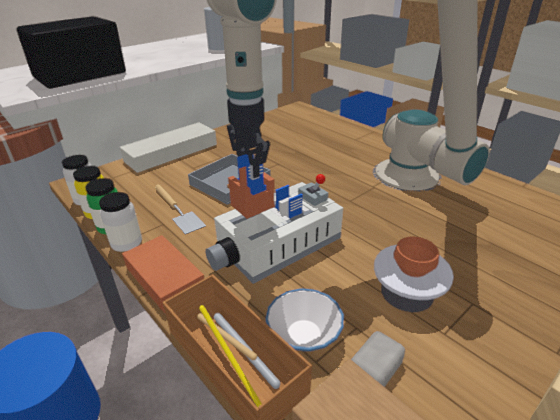

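The cartridge is out, underside about 0.15 m up. Carrying it to the tray.

```bash

python3 -m jog '[{"x":-0.005,"y":-0.01,"z":0,"yaw":0},{"x":-0.02,"y":-0.02,"z":0,"yaw":0},{"x":-0.04,"y":-0.03,"z":0,"yaw":0},{"x":-0.065,"y":-0.03,"z":0.005,"yaw":-1},{"x":-0.09,"y":-0.03,"z":0.01,"yaw":-2},{"x":-0.115,"y":-0.03,"z":0.02,"yaw":-3},{"x":-0.14,"y":-0.03,"z":0.03,"yaw":-4},{"x":-0.165,"y":-0.03,"z":0.04,"yaw":-5},{"x":-0.185,"y":-0.03,"z":0.05,"yaw":-6},{"x":-0.2,"y":-0.03,"z":0.06,"yaw":-7},{"x":-0.21,"y":-0.03,"z":0.065,"yaw":-8},{"x":-0.21,"y":-0.03,"z":0.065,"yaw":-8}]' -1 50
python3 go.py .4887 -.4 .25 97.2
```

```text
clock: 16.75
position: [0.576, -0.2282, 0.2464]
orientation: [-1.188, -1.252, 1.254]
force: [-0.0, -0.1, -2.3]
grip_width: 0.0368
clock 16.75 pos [ 0.576  -0.2282  0.2464] ang 93.33 F [-0.  -0.1 -2.3] w 0.0368 | shift [-0.1664 -0.0031  0.0971] yaw -3.87 tilt [ 0.0041 -0.0049 -1.    ]
```

```bash

python3 -m jog '[{"x":-0.008,"y":0,"z":0.005,"yaw":-0.5},{"x":-0.025,"y":0,"z":0.015,"yaw":-1},{"x":-0.045,"y":0,"z":0.026,"yaw":-2},{"x":-0.068,"y":0,"z":0.04,"yaw":-3},{"x":-0.09,"y":0,"z":0.052,"yaw":-3.9},{"x":-0.112,"y":0,"z":0.065,"yaw":-3.9},{"x":-0.132,"y":0,"z":0.077,"yaw":-3.9},{"x":-0.15,"y":0,"z":0.086,"yaw":-3.9},{"x":-0.162,"y":0,"z":0.092,"yaw":-3.9},{"x":-0.166,"y":0,"z":0.094,"yaw":-3.9},{"x":-0.166,"y":0,"z":0.094,"yaw":-3.9},{"x":-0.166,"y":0,"z":0.094,"yaw":-3.9}]' -1 50
python3 shot.py scene s14;python3 shot.py wrist w14; python3 shot.py top t14;python3 go.py .4887 -.4 .071 97.2;python3 - <<'E'
import cv2,numpy as np
f=cv2.imread("pics/s14.png");w=cv2.imread("pics/w14.png");t=cv2.imread("pics/t14.png")
o=np.zeros((600,800,3),np.uint8);o[:300,:400]=cv2.resize(w,(400,300));o[:400,400:]=cv2.resize(f[60:220,150:310],(400,400),interpolation=cv2.INTER_CUBIC)
o[300:,:400]=cv2.resize(t[190:340,330:530],(400,300))
cv2.imwrite("pics/o14.png",o)
E
```

```text
clock: 17.95
position: [0.4922, -0.3986, 0.2469]
orientation: [-1.153, -1.303, 1.303]
force: [-0.4, 0.4, -2.6]
grip_width: 0.0367
clock 18.1 pos [ 0.4923 -0.3985  0.247 ] ang 97.3 F [ 0.1 -0.5 -3. ] w 0.037 | shift [-1.00e-04  1.76e-01  4.40e-03] yaw 0.1 tilt [ 0.0044 -0.0047 -1.    ]
```

View pics/o14.png

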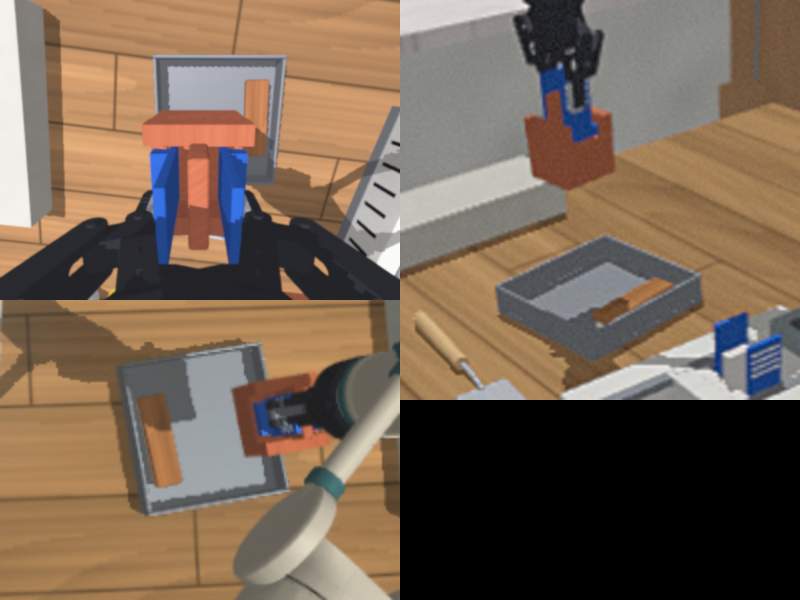

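```bash
python3 - <<'E'
import pickle
from h import *
s,v=pickle.load(open("w14.pkl","rb"))
A=plane(v,[(215,79),(400,79)],.04,s);print(A)
a=np.radians(7.2);X=np.array([np.cos(a),np.sin(a)]);Y=np.array([-X[1],X[0]])
print("near edge mid",A.mean(0)," tray_free",A.mean(0)[:2]+.1*X-.032*Y, "edge ang",np.degrees(np.arctan2(*(A[1]-A[0])[:2])))
E
```

```text
[[ 0.40051601 -0.47586497  0.04      ]
 [ 0.37707435 -0.2908075   0.04      ]]
near edge mid [ 0.38879518 -0.38333623  0.04      ]  tray_free [ 0.49201732 -0.40255058] edge ang -7.219340536176752
```

The tray position agrees within about 3 mm. Lowering to about 10 mm above the floor.

```bash

python3 -m jog '[{"x":-0.001,"y":0.01,"z":0,"yaw":0},{"x":-0.001,"y":0.03,"z":0,"yaw":0},{"x":-0.002,"y":0.055,"z":0,"yaw":0},{"x":-0.002,"y":0.08,"z":0,"yaw":0},{"x":-0.002,"y":0.105,"z":0,"yaw":0},{"x":-0.002,"y":0.125,"z":0,"yaw":0},{"x":-0.002,"y":0.142,"z":0,"yaw":0},{"x":-0.002,"y":0.155,"z":0,"yaw":0},{"x":-0.002,"y":0.162,"z":0,"yaw":0},{"x":-0.002,"y":0.165,"z":0,"yaw":0},{"x":-0.002,"y":0.165,"z":0,"yaw":0},{"x":-0.002,"y":0.165,"z":0,"yaw":0}]' -1 50
python3 -m jog '[{"x":0,"y":0.002,"z":0,"yaw":0},{"x":0,"y":0.004,"z":0,"yaw":0},{"x":0,"y":0.006,"z":0,"yaw":0},{"x":0,"y":0.007,"z":0,"yaw":0},{"x":0,"y":0.007,"z":0,"yaw":0}]' -1 50
python3 shot.py scene s15;python3 go.py .4887 -.4 .071 97.2;python3 - <<'E'
import cv2
f=cv2.imread("pics/s15.png");cv2.imwrite("pics/s15c.png",cv2.resize(f[90:220,170:300],(600,600),interpolation=cv2.INTER_CUBIC))
E
```

```text
clock: 19.3
position: [0.4938, -0.4017, 0.0829]
orientation: [-1.155, -1.304, 1.305]
force: [-0.1, 0.3, -2.5]
grip_width: 0.0367
clock: 19.8
position: [0.4937, -0.4017, 0.0757]
orientation: [-1.154, -1.303, 1.305]
force: [-0.4, -0.0, -2.6]
grip_width: 0.0373
clock 19.85 pos [ 0.4937 -0.4017  0.0758] ang 97.3 F [-0.7  0.1 -2.9] w 0.0369 | shift [0.0024 0.0047 0.0048] yaw 0.1 tilt [ 0.0054 -0.0056 -1.    ]
```

View pics/s15c.png

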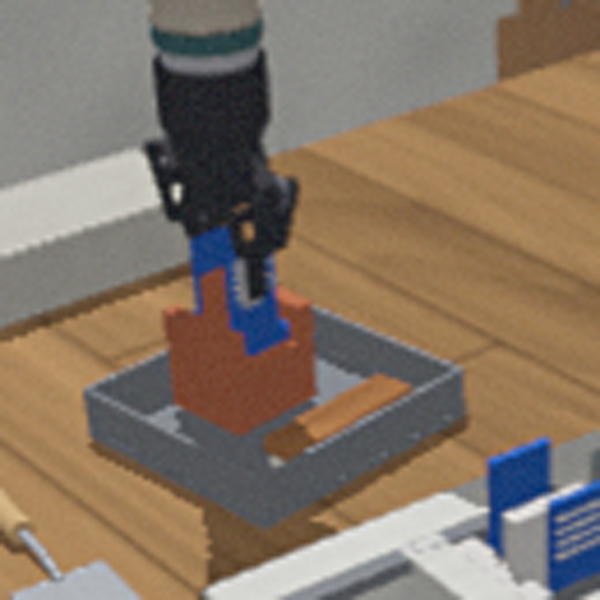

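It is over the free floor, a few mm up. Creeping down to contact.

```bash

python3 -m jog '[{"x":0,"y":0.001,"z":0.001,"yaw":0},{"x":0,"y":0.002,"z":0.001,"yaw":0},{"x":0,"y":0.003,"z":0.001,"yaw":0},{"x":0,"y":0.003,"z":0.001,"yaw":0}]' -1 50
python3 -m jog '[{"x":0,"y":0.001,"z":0,"yaw":0},{"x":0,"y":0.0015,"z":0,"yaw":0},{"x":0,"y":0.002,"z":0,"yaw":0},{"x":0,"y":0.002,"z":0,"yaw":0}]' -1 50
python3 go.py .4887 -.4 .071 97.2
```

```text
clock: 20.25
position: [0.4926, -0.4018, 0.0726]
orientation: [-1.154, -1.303, 1.305]
force: [0.1, -0.4, -3.3]
grip_width: 0.0363
clock: 20.65
position: [0.4927, -0.4018, 0.0708]
orientation: [-1.154, -1.303, 1.305]
force: [0.3, -0.3, -1.3]
grip_width: 0.0369
clock 20.65 pos [ 0.4927 -0.4018  0.0708] ang 97.3 F [ 0.3 -0.3 -1.3] w 0.0369 | shift [ 0.0023 -0.0002  0.0037] yaw 0.1 tilt [ 0.0053 -0.0055 -1.    ]
```

```bash

python3 -m jog '[{"x":0,"y":0.0005,"z":0,"yaw":0},{"x":0,"y":0.001,"z":0,"yaw":0},{"x":0,"y":0.0015,"z":0,"yaw":0},{"x":0,"y":0.0015,"z":0,"yaw":0}]' -1 20
python3 -m jog '[{"x":0,"y":0.002,"z":0,"yaw":0},{"x":0,"y":0.003,"z":0,"yaw":0},{"x":0,"y":0.004,"z":0,"yaw":0},{"x":0,"y":0.004,"z":0,"yaw":0},{"x":0,"y":0.004,"z":0,"yaw":0},{"x":0,"y":0.004,"z":0,"yaw":0},{"x":0,"y":0.004,"z":0,"yaw":0},{"x":0,"y":0.004,"z":0,"yaw":0}]' 1 20
python3 shot.py scene s16;python3 shot.py wrist w16;python3 go.py .4887 -.4 .071 97.2;python3 - <<'E'
import cv2,numpy as np
f=cv2.imread("pics/s16.png");w=cv2.imread("pics/w16.png")
o=np.zeros((420,800,3),np.uint8);o[:300,:400]=cv2.resize(w,(400,300));o[:400,400:]=cv2.resize(f[90:220,170:300],(400,400),interpolation=cv2.INTER_CUBIC)
cv2.imwrite("pics/o16.png",o)
E
```

```text
clock: 21.05
position: [0.4928, -0.402, 0.0707]
orientation: [-1.155, -1.304, 1.305]
force: [-1.7, 0.9, 6.7]
grip_width: 0.0368
clock: 21.85
position: [0.4928, -0.402, 0.0668]
orientation: [-1.155, -1.304, 1.305]
force: [0.7, 0.7, 0.1]
grip_width: 0.0854
clock 21.95 pos [ 0.4928 -0.402   0.0667] ang 97.3 F [ 0.4 -0.2 -0.1] w 0.0853 | shift [ 0.0025 -0.0043  0.0038] yaw 0.1 tilt [ 0.0059 -0.0063 -1.    ]
```

View pics/o16.png

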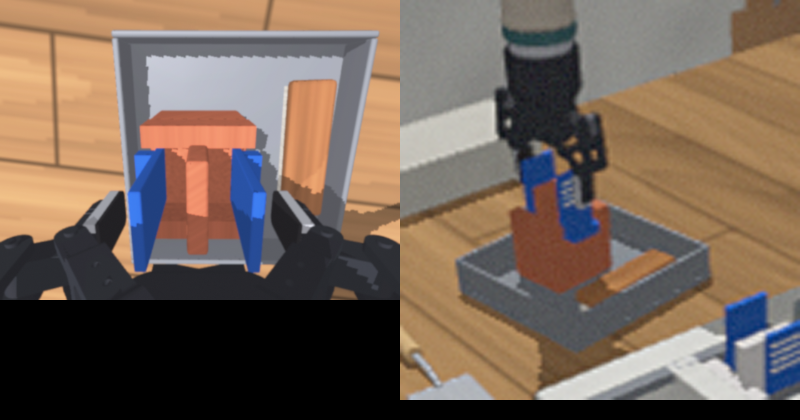

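Released: the tabs have sprung out, there is clearance on both sides, and the force is zero. Rising straight up, then checking.

```bash

python3 -m jog '[{"x":0,"y":-0.01,"z":0,"yaw":0},{"x":0,"y":-0.025,"z":0,"yaw":0},{"x":0,"y":-0.045,"z":0,"yaw":0},{"x":0,"y":-0.07,"z":0,"yaw":0},{"x":0,"y":-0.1,"z":0,"yaw":0},{"x":0,"y":-0.13,"z":0,"yaw":0},{"x":0,"y":-0.16,"z":0,"yaw":0},{"x":0,"y":-0.18,"z":0,"yaw":0},{"x":0,"y":-0.19,"z":0,"yaw":0},{"x":0,"y":-0.19,"z":0,"yaw":0},{"x":0,"y":-0.19,"z":0,"yaw":0}]' 1
python3 shot.py scene s17;python3 shot.py top t17;python3 shot.py wrist w17
```

```text
clock: 23.05
position: [0.4913, -0.4004, 0.2559]
orientation: [-1.154, -1.303, 1.304]
force: [0.0, -0.2, -0.8]
grip_width: 0.0853
```

View pics/s17.png

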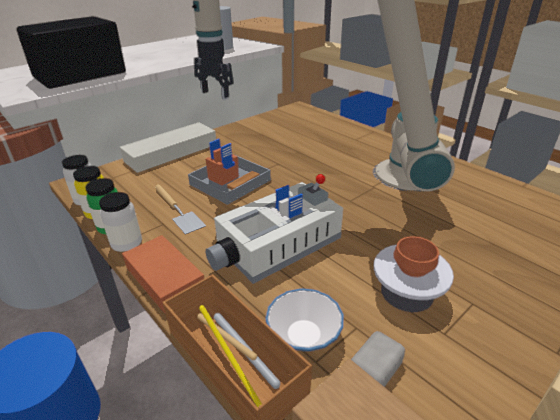

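View pics/t17.png

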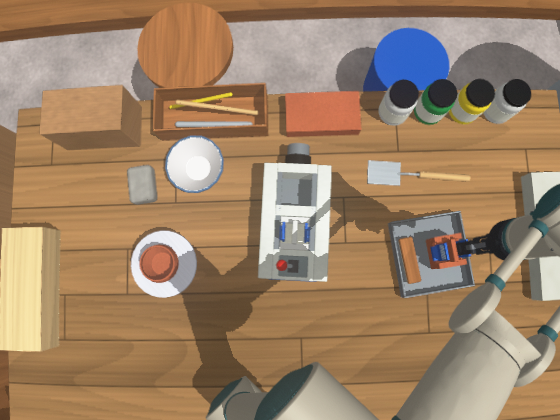

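View pics/w17.png

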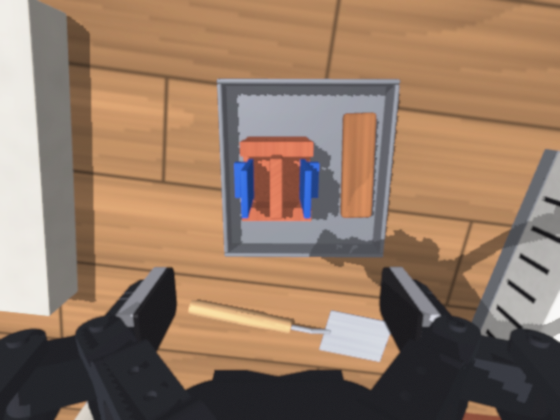

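The cartridge stands upright in the tray (wrist view about (277,188)) beside the untouched brush. The white cartridge is in its bay, the lever ball is at (282,266) in the top view, and the surroundings are unchanged. One last lever check in numbers.

```bash
python3 - <<'E'
import pickle
from h import *
s,v=pickle.load(open("t17.pkl","rb"))
f=v["frame"].astype(int);m=(f[...,0]>140)&(f[...,1]<75)&(f[...,2]<75)&(f[...,0]-f[...,1]>110);m[:,:260]=0;m[:,320:]=0;m[:240]=0
n,l,st,ce=cv2.connectedComponentsWithStats(m.astype(np.uint8));i=1+st[1:,4].argmax()
P=plane(v,ce[i],.172)[0];a=np.radians(-4.6)
for p in (P[:2],np.array([.4628,-.0261])):
  d=p-[.5761,-.0138];y=-np.sin(a)*d[0]+np.cos(a)*d[1];print(p,"local y",y)
# brush/bowl/clay/spatula drift
_,d0=pickle.load(open("d0.pkl","rb"));g=np.abs(d0["top"]["frame"].astype(int)-v["frame"]).max(2)
for nm,(x0,x1,y0,y1) in dict(bowl=(160,228,132,195),clay=(124,160,162,206),spat=(362,475,155,188),brush=(398,422,232,286),clean=(270,320,214,250)).items():
  print(nm,(g[y0:y1,x0:x1]>40).mean().round(3))
E
python3 -c "
from bench import robot,job
print(robot.state()['clock'],robot.state()['force'])
print(job.close_job())"
```

```text
[0.47068427 0.02384444] local y 0.02906895566335824
[ 0.4628 -0.0261] local y -0.021346918331471555
bowl 0.0
clay 0.0
spat 0.0
brush 0.157
clean 0.189
23.2 [ 0.04131143  0.18703384 -0.04542085]
the job is handed in; nothing more can be done
None
```

The job is done and handed in at 23.2 s. The lever is off, the clogged cartridge stands upright on the tray floor beside the brush, and the gripper is open and clear of everything.

- **Lever:** My first push moved nothing. The open fingertips sit about 30 mm behind the reported TCP, not just ahead of it as described, so the finger passed over the ball. A second, lower push took the lever to its stop: about 10 N with no further travel. The final picture puts the ball about 50 mm across from where it started.
- **Cartridge:** I squeezed the tabs, and it came free under its own weight of about 3.5 N with no snagging. I set it down with less than 10 N and let go. The tabs sprang back out.
- **Surroundings:** The bowl, clay and spatula areas of the top view are identical before and after.

Two checks did not come out clean. The brush and white-cartridge areas of the top view changed by 16% and 19%. New shadows from the arm and the moved cartridge probably explain this, because both look in place in the last pictures. The reported finger opening while squeezing was 37 mm, against 42 mm expected, but the cartridge still released cleanly.

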